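# Find the hook rail's loose bolt and hold its cap open

## Robot

A 6-joint arm with a two-finger parallel gripper is mounted at the origin on the work surface. World frame = base frame: x ahead of the robot, y to its left, z up, the work surface at z = 0. Lengths are in m, angles in rad, forces in N, time in s.
With the tool pointing down it reaches from about 0.425 to 0.95 m from the base axis. Payload 3.5 kg.
Tool frame: the origin (TCP) lies midway between the tips of the shut fingers; the grasp point (between the pads) lies 19 mm behind it; z points along the fingers, y is the line along which they close (so a half turn about z gives the same grasp; the last joint's range is limited). The gripper opens to 85 mm and grips with 20 to 120 N. Pads are 22 mm wide; open, the fingers measure 114 mm over their backs; the gripper's body (76 mm by 85 mm) begins 54 mm behind the grasp point. The pads swing forward as they close: fully open they stand 13 mm farther back than shut.
Start: joints at [-1.262, 0.286, 1.577, -0, 1.279, -0.15], TCP at [0.299, -0.605, 0.231] pointing down, gripper open.
Joint ranges: [-2.77, 2.77], [-0.9, 2.22], [0.21, 2.48], [-1.53, 4.67], [0.24, 2.81], [-2.84, 2.84]. Speed limits (rad/s): [2.79, 2.79, 3.14, 3.14, 3.14, 3.14].

## Interface

Orientations are given as a unit quaternion [x, y, z, w].
In Python, from plant import ctrl gives the robot as it stands. The module is installed in compiled form; this text tells all that it offers.
- The arm moves only by the shell command python3 -m inch 'ROWS' [FORCE]. ROWS is JSON, a list of rows, each a list of 5 numbers: the closure, from 0 (fully open) to 1 (shut), then the shift along the tool's x, y, z in m, then the turn about the tool's z in degrees. A call has 1 to 5 rows; each row is the pose to reach, as a shift and turn from the pose commanded when the call began, along the tool's axes at that moment; what a row does not reach only later rows make up. A row lasts 1/12 s, in which the tool goes at most 41.7 mm and 7.16 degrees, less where a joint would pass 70% of its speed; a pose out of reach is approached as far as the arm can. A call with a gripper value outside its range is refused whole. The fingers move at their own pace and stop on an object; FORCE is the grip in N (left out, the last holds). Time passes only in rows, so rows that repeat a pose let the fingers close. It gives the time, the measured TCP pose, the force, the opening and the grip force at its end, in the units of the state.
- ctrl.get_state(): the state, without advancing time (a new reading comes with each control period).
- ctrl.read_camera(name): name is "scene" or "top"; returns a dict with "pixels" (400x640x3 uint8, red, green, blue), "depth" (400x640 float32, m along the optical axis (not along the pixel's ray), 0 where there is no reading), "fx", "fy", "cx", "cy" (pixels), "xyz" and "rotation" of the camera in the world. Camera axes: x right, y down, z forward; pixel columns grow to the right and rows downward; lengths in m; the calibration is good to about 2 mm. A picture is of the moment at which its call begins.
- ctrl.sign_off(): hands the job in; it is judged then, once.
Trained networks look in a picture, given as the dict that the camera call returned (one of the last four; its "shot" number tells which), for a name from the list of things; names that differ only in an ending like _2 or _b are one class to them, and where a whole thing is asked for, a point or a joint stands for the part that bears it (a point fixed in the world has none). Each returns a list of dicts, best first, with "score" (0 to 1); they miss things now and then, are a little off and sometimes report something else, mostly with a low value. They report only what shows in the picture. A call takes as long as a camera call.
- ctrl.spot_in(query, picture): "at" ([column, row] in pixels, amid what is visible of it).
- ctrl.tip_of(query, picture): "at" ([column, row] in pixels: a listed point, or the origin of a listed thing).
The state is a dict: "time": time; "qpos": joint angles; "dq": joint speeds; "joint_efforts": joint torques, N m; "eef_pos": TCP position; "tcp_rot": TCP orientation; "contact_force": force on the tool from outside, world axes, zero at the start; "wrist_torque": the same for the moment, N m; "opening": opening from 0.0 (shut) to 1.0 (fully open); "finger_force": force on a finger pad.
Only numpy, scipy, OpenCV 4.12 (cv2) and the standard library are available. Lean on these libraries where they do the work, as an engineer would, in place of code of your own. Each camera call takes 0.05 s, during which the arm holds its last target. There are 200 camera calls.

## Task

The hook rail on the veranda shelf has become wobbly: one of its three bolts is loose. Tap the three bolt heads firmly from above one after another, from the robot's left to its right, to find the one that sinks; then lift the cap of that bolt by its round thumb tab to about 45 degrees or more and finish while still holding it up, so that someone can get a spanner on the bolt. Leave the other two caps shut and do not disturb the bowl, mug and feeding bottle.

Things in the scene. Friction and masses are not known exactly. Their poses are not given: they have to be found in the camera images.
- rail: steel hook rail stand fixed on the shelf. Origin: under the plinth at shelf height; x points away from the robot, y along the rail to the robot's left, z up; turned by up to 0.25 rad. Hollow plinth: 360 mm long (y), x = -36 to +46 mm, top 40 mm high. Three bolts in a row on it at rail x = 0, y = +120, 0, -120 mm.
- bar (a point): middle of the rail's horizontal bar, 170 mm behind the bolt row and 220 mm above the shelf; the bar runs 200 mm to either side along the rail's y. A lime key ring and a wooden rattle hang freely from its hooks, about 140 mm behind the bolt row.
- head_left (a point): hexagonal steel head of the left-hand (robot's left, rail +y) bolt, 25 mm across. The point: centre of its flat top, 58 mm above the shelf at the start. It pokes up through a 31 by 30 mm window in its cover plate and stands 13 mm proud of it. It can be tapped from above with closed fingertips.
- bolt_left (a joint): how far the left-hand (robot's left, rail +y) bolt has sunk, m: 0 at the start. All three look alike; exactly one (a different one each time) is loose: pushed down with more than about 5 N it sinks 7 mm and stays down. A sound bolt gives less than 1.5 mm under a 15 N push.
- cap_left (a joint): opening angle of the left-hand (robot's left, rail +y) bolt's cap, rad: 0 lies closed on the plinth, grows as its robot-side end is raised, stops at 1.3. The cap is a white plate 58 mm wide, 4 mm thick, top 45 mm high, from the hinge to 27 mm on the robot's side of the bolt; thence a 10 mm wide tongue runs to the tab. 65 g; swings freely, falls shut when let go.
- tab_left (a point): thumb tab of the left-hand (robot's left, rail +y) cap: a white round disc, 22 mm diameter, 10 mm thick (along the rail's y), standing on edge on the end of the tongue. The point: the disc's centre, 60 mm from the bolt on the robot's side, 66 mm above the shelf when shut (tongue top 45 mm). Axes as the rail's when shut. Pinch it across its 10 mm from above; it turns between the fingers as the cap swings.
- hinge_left (a point): point on the hinge axis of the left-hand (robot's left, rail +y) cap: 34 mm beyond the bolt, 43 mm above the shelf. The axis runs along the rail's y; the tab's centre is 94 mm from it towards the robot and 23 mm up when shut.
- head_mid (a point): hexagonal steel head of the middle bolt, 25 mm across. The point: centre of its flat top, 58 mm above the shelf at the start. It pokes up through a 31 by 30 mm window in its cover plate and stands 13 mm proud of it. It can be tapped from above with closed fingertips.
- bolt_mid (a joint): how far the middle bolt has sunk, m: 0 at the start. All three look alike; exactly one (a different one each time) is loose: pushed down with more than about 5 N it sinks 7 mm and stays down. A sound bolt gives less than 1.5 mm under a 15 N push.
- cap_mid (a joint): opening angle of the middle bolt's cap, rad: 0 lies closed on the plinth, grows as its robot-side end is raised, stops at 1.3. The cap is a white plate 58 mm wide, 4 mm thick, top 45 mm high, from the hinge to 27 mm on the robot's side of the bolt; thence a 10 mm wide tongue runs to the tab. 65 g; swings freely, falls shut when let go.
- tab_mid (a point): thumb tab of the middle cap: a white round disc, 22 mm diameter, 10 mm thick (along the rail's y), standing on edge on the end of the tongue. The point: the disc's centre, 60 mm from the bolt on the robot's side, 66 mm above the shelf when shut (tongue top 45 mm). Axes as the rail's when shut. Pinch it across its 10 mm from above; it turns between the fingers as the cap swings.
- hinge_mid (a point): point on the hinge axis of the middle cap: 34 mm beyond the bolt, 43 mm above the shelf. The axis runs along the rail's y; the tab's centre is 94 mm from it towards the robot and 23 mm up when shut.
- head_right (a point): hexagonal steel head of the right-hand (robot's right, rail -y) bolt, 25 mm across. The point: centre of its flat top, 58 mm above the shelf at the start. It pokes up through a 31 by 30 mm window in its cover plate and stands 13 mm proud of it. It can be tapped from above with closed fingertips.
- bolt_right (a joint): how far the right-hand (robot's right, rail -y) bolt has sunk, m: 0 at the start. All three look alike; exactly one (a different one each time) is loose: pushed down with more than about 5 N it sinks 7 mm and stays down. A sound bolt gives less than 1.5 mm under a 15 N push.
- cap_right (a joint): opening angle of the right-hand (robot's right, rail -y) bolt's cap, rad: 0 lies closed on the plinth, grows as its robot-side end is raised, stops at 1.3. The cap is a white plate 58 mm wide, 4 mm thick, top 45 mm high, from the hinge to 27 mm on the robot's side of the bolt; thence a 10 mm wide tongue runs to the tab. 65 g; swings freely, falls shut when let go.
- tab_right (a point): thumb tab of the right-hand (robot's right, rail -y) cap: a white round disc, 22 mm diameter, 10 mm thick (along the rail's y), standing on edge on the end of the tongue. The point: the disc's centre, 60 mm from the bolt on the robot's side, 66 mm above the shelf when shut (tongue top 45 mm). Axes as the rail's when shut. Pinch it across its 10 mm from above; it turns between the fingers as the cap swings.
- hinge_right (a point): point on the hinge axis of the right-hand (robot's right, rail -y) cap: 34 mm beyond the bolt, 43 mm above the shelf. The axis runs along the rail's y; the tab's centre is 94 mm from it towards the robot and 23 mm up when shut.
- bowl: white plastic bowl, 110 mm wide, 45 mm high, standing behind the plinth under the bar; origin: centre of its underside. Leave alone.
- mug: white ceramic mug, 80 mm wide with a side handle, 90 mm high, standing left of the rail; origin: centre of its underside. Leave alone.
- feeder: glass feeding bottle, 60 mm wide, 150 mm high, standing right of the rail; origin: centre of its underside. Leave alone.

How it is judged:
On the way, in this order (a step that is already met when the one before it is completed fails the run):
1. the left bolt is tapped (more than 3 N) (contact force between the fingers and bolt_left above 3 N), for 0.02 s.
2. the middle bolt is tapped (more than 3 N) (contact force between the fingers and bolt_mid above 3 N), for 0.02 s.
3. the right bolt is tapped (more than 3 N) (contact force between the fingers and bolt_right above 3 N), for 0.02 s.
4. the loose bolt's cap is held lifted (((value of joint cap_left above 0.7 rad and value of joint bolt_left above 0.003 m and contact force between the fingers and cap_left above 0.3 N and distance between the grasp point and tab_left below 0.035 m and value of joint each of cap_mid, cap_right below 0.1 rad) or (value of joint cap_mid above 0.7 rad and value of joint bolt_mid above 0.003 m and contact force between the fingers and cap_mid above 0.3 N and distance between the grasp point and tab_mid below 0.035 m and value of joint each of cap_left, cap_right below 0.1 rad) or (value of joint cap_right above 0.7 rad and value of joint bolt_right above 0.003 m and contact force between the fingers and cap_right above 0.3 N and distance between the grasp point and tab_right below 0.035 m and value of joint each of cap_left, cap_mid below 0.1 rad))), for 0.2 s.
At the end, for the whole second after the job is handed in: the bolt that sank (more than 3 mm) has its cap lifted more than 0.7 rad (40 degrees), the fingers still holding that cap (more than 0.3 N) with the grasp point within 35 mm of its tab, the other two caps shut (under 0.1 rad) (((value of joint cap_left above 0.7 rad and value of joint bolt_left above 0.003 m and contact force between the fingers and cap_left above 0.3 N and distance between the grasp point and tab_left below 0.035 m and value of joint each of cap_mid, cap_right below 0.1 rad) or (value of joint cap_mid above 0.7 rad and value of joint bolt_mid above 0.003 m and contact force between the fingers and cap_mid above 0.3 N and distance between the grasp point and tab_mid below 0.035 m and value of joint each of cap_left, cap_right below 0.1 rad) or (value of joint cap_right above 0.7 rad and value of joint bolt_right above 0.003 m and contact force between the fingers and cap_right above 0.3 N and distance between the grasp point and tab_right below 0.035 m and value of joint each of cap_left, cap_mid below 0.1 rad))); the arm keeps its last pose, push and grip.
It fails at once if the cap of a bolt that has not sunk is opened (over 0.35 rad) ((value of joint cap_left above 0.35 rad and value of joint bolt_left below 0.002 m) or (value of joint cap_mid above 0.35 rad and value of joint bolt_mid below 0.002 m) or (value of joint cap_right above 0.35 rad and value of joint bolt_right below 0.002 m)).
It fails at once if the bowl, mug or feeding bottle is moved more than 30 mm or tipped over (distance of any of bowl, mug, feeder from where it was at the start of the episode above 0.03 m or angle between any of bowl, mug, feeder's own z axis and vertical above 0.5 rad).
It also fails if it takes over 54 s, if anything falls off the work surface, if the arm or the gripper's body presses on something with over 40 N, if the wrist force passes 120 N, or if a joint passes its speed limit or range.

## Working session

There is one attempt and no reset: what is moved stays moved. The work goes in short steps, Python scripts to look and compute and a shell command to move; the robot and the scene stay as the last step left them, time stands still between calls to the robot, and variables do not carry over. Pictures are saved under pics/ and viewed, at most 10 in all, crops included, and the job is handed in when it is done.

```bash
mkdir -p pics
cat > h.py <<'E'
import numpy as np, cv2
from plant import ctrl
from scipy.spatial.transform import Rotation as R
def rot(p):
    r=np.array(p["rotation"]); return r if r.shape==(3,3) else R.from_quat(r).as_matrix()
def ray(p,uv):
    d=rot(p)@np.array([(uv[0]-p["cx"])/p["fx"],(uv[1]-p["cy"])/p["fy"],1]); return np.array(p["xyz"]),d
def atz(p,uv,z):
    o,d=ray(p,uv); return o+d*(z-o[2])/d[2]
def bydepth(p,uv):
    o,d=ray(p,uv); return o+d*p["depth"][int(round(uv[1])),int(round(uv[0]))]
def proj(p,X):
    c=rot(p).T@(np.array(X)-p["xyz"]); return c[0]/c[2]*p["fx"]+p["cx"],c[1]/c[2]*p["fy"]+p["cy"]
def save(p,n,crop=None,s=1):
    im=p["pixels"][:,:,::-1]
    if crop: im=im[crop[1]:crop[3],crop[0]:crop[2]]
    cv2.imwrite("pics/"+n,cv2.resize(im,None,fx=s,fy=s,interpolation=cv2.INTER_CUBIC))
E
python3 - <<'E'
from h import *
np.set_printoptions(precision=4,suppress=True)
s=ctrl.get_state();print(s)
for c in("top","scene"):
    p=ctrl.read_camera(c);save(p,c+"0.png");print(c,p["xyz"],p["rotation"])
    for n,z in[("head_left",.058),("head_mid",.058),("head_right",.058),("tab_left",.066),("tab_mid",.066),("tab_right",.066),("rail",0),("bar",.22),("mug",0),("feeder",0)]:
        for d in ctrl.tip_of(n,p)[:2]: print(n,np.round(d["at"],1),round(d["score"],2),atz(p,d["at"],z),bydepth(p,d["at"]))
E
```

```text
{'time': 0.0, 'qpos': array([-1.262 ,  0.2872,  1.5782,  0.    ,  1.2786, -0.15  ]), 'dq': array([-0.0001,  0.0006,  0.0004,  0.0006,  0.0012, -0.0018]), 'joint_efforts': array([ -0.0007, -40.5988, -29.2625,  -0.0001,   0.0059,   0.    ]), 'eef_pos': array([ 0.2988, -0.6045,  0.2299]), 'tcp_rot': array([ 0.9738,  0.2274, -0.0001, -0.0012]), 'contact_force': array([ 0.9733, -0.4567,  0.1619]), 'wrist_torque': array([-0.0203,  0.0125, -0.0391]), 'finger_force': 0.0, 'opening': 0.9976021561278364}
top [0.3469 0.0173 1.3796] [-0.702   0.7044 -0.0739  0.074 ]
head_left [296.1 233.2] 0.49 [0.5302 0.0975 0.058 ] [0.5306 0.0977 0.0549]
head_mid [338.  228.9] 0.57 [ 0.5421 -0.0218  0.058 ] [ 0.543  -0.022   0.0517]
head_right [383.1 225.7] 0.47 [ 0.5509 -0.1506  0.058 ] [ 0.5513 -0.1509  0.0553]
tab_left [296.1 254.7] 0.9 [0.4685 0.0964 0.066 ] [0.4677 0.096  0.0738]
tab_mid [341.6 247.2] 0.93 [ 0.489  -0.0312  0.066 ] [ 0.4968 -0.0339 -0.0062]
tab_mid [297.2 229.5] 0.5 [0.5396 0.094  0.066 ] [0.5405 0.0943 0.0597]
tab_right [381.  242.1] 0.59 [ 0.503  -0.1423  0.066 ] [ 0.5052 -0.1445  0.047
[... 731 characters left out ...]
16 -0.1399  0.0552]
tab_left [344.2 212.1] 0.62 [0.5858 0.1015 0.066 ] [0.5688 0.1019 0.0469]
tab_left [340.4 188. ] 0.54 [0.4833 0.0862 0.066 ] [ 0.4144  0.0865 -0.004 ]
tab_mid [304.2 187.2] 0.58 [ 0.4881 -0.0301  0.066 ] [ 0.4933 -0.0295  0.0713]
tab_right [265.8 182.6] 0.75 [ 0.4763 -0.1563  0.066 ] [ 0.411  -0.1707  0.    ]
rail [307.5 214.7] 0.78 [ 0.547  -0.0153  0.    ] [ 0.5829 -0.0118  0.0412]
bar [300.8 206.2] 0.87 [ 0.7102 -0.0171  0.22  ] [ 0.7145 -0.0166  0.2248]
mug [395.1 206.4] 0.62 [0.4899 0.2687 0.    ] [0.5234 0.2628 0.0363]
feeder [205.9 203.9] 0.65 [ 0.5242 -0.3539  0.    ] [ 0.5355 -0.3491  0.0127]
feeder [395.6 206.6] 0.36 [0.4907 0.2703 0.    ] [0.5305 0.2632 0.0433]
```

Run:
```python
from h import *
p=ctrl.read_camera("top");save(p,"top1.png",(230,130,470,290),3.3)
p=ctrl.read_camera("scene");save(p,"sc1.png",(180,120,440,280),3)
```

```text
(no output)
```

View pics/top1.png

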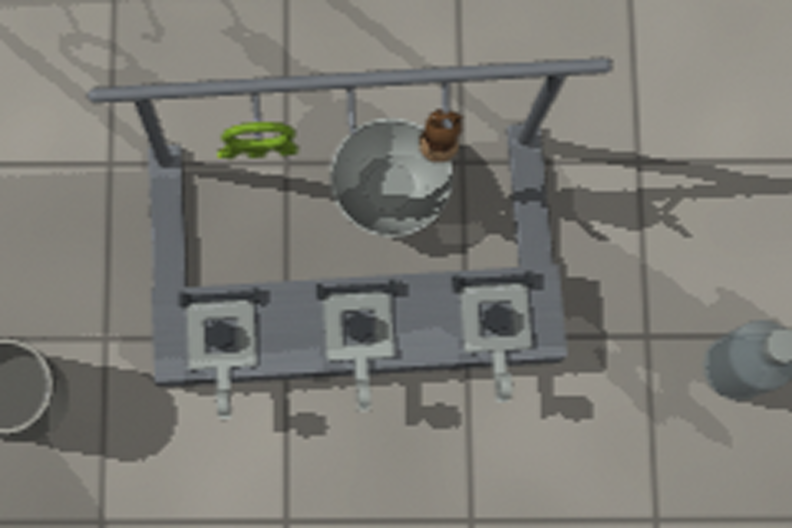

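View pics/sc1.png

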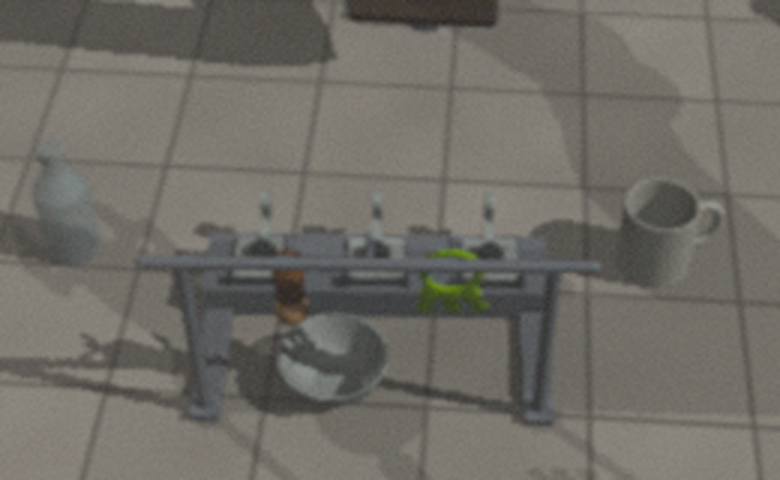

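Top crop: three white caps at about (222,333), (361,326), (497,316) with tabs toward the robot at (223,402), (364,397), (504,387); plinth front corners (157,382), (565,358); bar ends (92,96), (608,64). The scene crop agrees: mug on the left, bottle on the right, bowl behind.

Run:
```python
from h import *
from scipy.optimize import least_squares
np.set_printoptions(precision=4,suppress=True)
t=ctrl.read_camera("top")
sc=ctrl.read_camera("scene")
obs=[]
c=lambda x,y:(x/3.3+230-.35,y/3.3+130-.35)
for uv,X in [((157,382),(-.036,.18,.04)),((565,358),(-.036,-.18,.04)),((92,96),(.17,.2,.22)),((608,64),(.17,-.2,.22)),
 ((223,404),(-.064,.12,.07)),((364,398),(-.064,0,.07)),((504,388),(-.064,-.12,.07)),
 ((186,367),(-.027,.149,.045)),((257,363),(-.027,.091,.045)),((326,360),(-.027,.029,.045)),((396,356),(-.027,-.029,.045)),((464,351),(-.027,-.091,.045)),((532,346),(-.027,-.149,.045))]:
    obs.append((t,c(*uv),X))
for n,X in[("head_left",(0,.12,.058)),("head_mid",(0,0,.058)),("head_right",(0,-.12,.058)),("bar",(.17,0,.22))]:
    for p in(t,sc): obs.append((p,ctrl.tip_of(n,p)[0]["at"],X))
c2=lambda x,y:(x/3+180-.33,y/3+120-.33)
for uv,y in[((488,202),.12),((377,203),0),((265,203),-.12)]: obs.append((sc,c2(*uv),(-.06,y,.07)))
for uv,X in[((137,263),(.17,-.2,.22)),((600,267),(.17,.2,.22))]: obs.append((sc,c2(*uv),X))
def W(q,X): a=np.array(X); k,s=np.cos(q[2]),np.sin(q[2]); return np.array([q[0]+k*a[0]-s*a[1],q[1]+s*a[0]+k*a[1],a[2]])
f=lambda q:np.concatenate([np.subtract(proj(p,W(q,X)),uv) for p,uv,X in obs])
for sel in("all","top"):
    o=obs
    if sel=="top": obs=[x for x in obs if x[0] is t]
    r=least_squares(f,[.54,-.02,.06],loss="soft_l1");print(r.x);print(f(r.x).reshape(-1,2).round(1).tolist());obs=o
    for y in(.12,0,-.12):print("head",W(r.x,(0,y,.058)),"tab",W(r.x,(-.06,y,.066)))
    print(ctrl.get_state()["time"])
```

```text
Traceback (most recent call last):
IndexError: list index out of range
```

```bash
cat > fit.py <<'E'
from h import *
from scipy.optimize import least_squares
np.set_printoptions(precision=4,suppress=True)
t=ctrl.read_camera("top")
sc=ctrl.read_camera("scene")
obs=[]
c=lambda x,y:(x/3.3+230-.35,y/3.3+130-.35)
for uv,X in [((157,382),(-.036,.18,.04)),((565,358),(-.036,-.18,.04)),((92,96),(.17,.2,.22)),((608,64),(.17,-.2,.22)),
 ((223,404),(-.064,.12,.07)),((364,398),(-.064,0,.07)),((504,388),(-.064,-.12,.07)),
 ((186,367),(-.027,.149,.045)),((257,363),(-.027,.091,.045)),((326,360),(-.027,.029,.045)),((396,356),(-.027,-.029,.045)),((464,351),(-.027,-.091,.045)),((532,346),(-.027,-.149,.045))]:
    obs.append((t,c(*uv),X))
for n,X in[("head_left",(0,.12,.058)),("head_mid",(0,0,.058)),("head_right",(0,-.12,.058)),("bar",(.17,0,.22))]:
    for p in(t,sc):
        for d in ctrl.tip_of(n,p)[:1]: obs.append((p,d["at"],X))
c2=lambda x,y:(x/3+180-.33,y/3+120-.33)
for uv,y in[((488,202),.12),((377,203),0),((265,203),-.12)]: obs.append((sc,c2(*uv),(-.06,y,.07)))
for uv,X in[((137,263),(.17,-.2,.22)),((600,267),(.17,.2,.22))]: obs.append((sc,c2(*uv),X))
def W(q,X): a=np.array(X); k,s=np.cos(q[2]),np.sin(q[2]); return np.array([q[0]+k*a[0]-s*a[1],q[1]+s*a[0]+k*a[1],a[2]])
f=lambda q:np.concatenate([np.subtract(proj(p,W(q,X)),uv) for p,uv,X in obs])
for sel in("all","top"):
    o=obs
    if sel=="top": obs=[x for x in obs if x[0] is t]
    r=least_squares(f,[.54,-.02,.06],loss="soft_l1");print(r.x);print(f(r.x).reshape(-1,2).round(1).tolist());obs=o
    for y in(.12,0,-.12):print("head",W(r.x,(0,y,.058)),"tab",W(r.x,(-.06,y,.066)))
s=ctrl.get_state();print(s["time"],R.from_quat(s["tcp_rot"]).as_matrix())
E
python3 fit.py
```

```text
[ 0.5452 -0.0233  0.0552]
[[-0.7, -0.6], [0.7, -0.6], [1.3, -0.8], [-0.8, 0.2], [0.0, 0.3], [0.2, -0.4], [0.5, 0.1], [1.0, 0.0], [-0.3, 0.0], [0.4, -0.3], [-0.6, -0.3], [0.4, -0.0], [-0.1, 0.3], [1.8, -0.6], [1.3, 0.3], [0.0, 0.9], [-3.7, 0.9], [-0.1, -1.4], [0.2, -1.5], [-2.8, 0.8], [3.3, 0.5], [0.4, -0.8], [0.0, -1.6], [0.1, -2.1], [1.3, -0.7], [-2.3, -0.1]]
head [0.5385 0.0965 0.058 ] tab [0.4786 0.0932 0.066 ]
head [ 0.5452 -0.0233  0.058 ] tab [ 0.4853 -0.0266  0.066 ]
head [ 0.5518 -0.1431  0.058 ] tab [ 0.4919 -0.1464  0.066 ]
[ 0.5447 -0.023   0.0545]
[[-0.8, -0.5], [0.6, -0.4], [1.2, -0.7], [-0.9, 0.4], [-0.1, 0.4], [0.0, -0.3], [0.4, 0.3], [0.9, 0.1], [-0.4, 0.2], [0.3, -0.2], [-0.7, -0.1], [0.3, 0.1], [-0.2, 0.5], [1.6, -0.5], [-0.1, 1.1], [-0.2, -1.2], [-2.9, 0.9]]
head [0.5382 0.0968 0.058 ] tab [0.4783 0.0936 0.066 ]
head [ 0.5447 -0.023   0.058 ] tab [ 0.4848 -0.0263  0.066 ]
head [ 0.5513 -0.1428  0.058 ] tab [ 0.4914 -0.1461  0.066 ]
1.95 [[ 0.8966  0.4429 -0.    ]
 [ 0.4429 -0.8966  0.    ]
 [-0.     -0.     -1.    ]]
```

```bash
python3 -m inch '[[1,0.028,-0.028,0,6],[1,0.057,-0.056,0,12],[1,0.085,-0.085,0,18],[1,0.113,-0.113,0,23.15],[1,0.1415,-0.141,0,23.15]]' 40
python3 -m inch '[[1,0.0135,-0.0335,0,0],[1,0.027,-0.067,0,0],[1,0.0405,-0.1005,0,0],[1,0.054,-0.134,0,0],[1,0.0675,-0.1675,0,0]]'
python3 -m inch '[[1,0.0135,-0.0335,0,0],[1,0.027,-0.067,0,0],[1,0.0405,-0.1005,0,0],[1,0.054,-0.134,0,0],[1,0.0675,-0.1675,0,0]]'
python3 -m inch '[[1,0.0135,-0.0335,0.02,0],[1,0.027,-0.067,0.04,0],[1,0.0405,-0.1005,0.06,0],[1,0.054,-0.134,0.08,0],[1,0.0675,-0.1675,0.1,0]]'
python3 -m inch '[[1,0,0,0,0],[1,0,0,0,0],[1,0,0,0,0]]'
python3 -c "
from h import *
s=ctrl.get_state();print(s['contact_force'],R.from_quat(s['tcp_rot']).as_matrix())
p=ctrl.read_camera('top');save(p,'top2.png',(230,170,430,290),4)"
```

```text
time: 2.37
eef_pos: [0.3636, -0.4144, 0.2314]
tcp_rot: [1.0, 0.025, 0.0, 0.0]
contact_force: [-0.0, -0.5, 0.5]
opening: 0.298
finger_force: 0.0
time: 2.78
eef_pos: [0.4219, -0.2435, 0.2316]
tcp_rot: [1.0, 0.027, 0.0, 0.0]
contact_force: [0.3, -0.7, 0.3]
opening: -0.002
finger_force: 0.0
time: 3.2
eef_pos: [0.4802, -0.0724, 0.2318]
tcp_rot: [1.0, 0.027, 0.001, 0.0]
contact_force: [0.3, -0.3, -1.2]
opening: 0.003
finger_force: 0.0
time: 3.62
eef_pos: [0.5385, 0.0987, 0.1308]
tcp_rot: [1.0, 0.028, 0.001, 0.0]
contact_force: [0.8, 0.0, 0.2]
opening: -0.001
finger_force: 0.0
time: 3.87
eef_pos: [0.5383, 0.0967, 0.1316]
tcp_rot: [1.0, 0.028, 0.0, 0.0]
contact_force: [-1.6, 0.0, 0.4]
opening: 0.002
finger_force: 0.0
[-1.59547523  0.00837969  0.42221383] [[ 9.98461410e-01  5.54500770e-02  3.20404072e-04]
 [ 5.54502080e-02 -9.98461367e-01 -4.15614231e-04]
 [ 2.96865247e-04  4.32741244e-04 -9.99999862e-01]]
```

```bash
python3 -m inch '[[1,0,0,0.03,0],[1,0,0,0.06,0],[1,0,0,0.067,0],[1,0,0,0.067,0]]'
python3 -m inch '[[1,0,0,0.002,0],[1,0,0,0.004,0],[1,0,0,0.006,0],[1,0,0,0.007,0],[1,0,0,0.007,0]]'
python3 -m inch '[[1,0,0,0.001,0],[1,0,0,0.002,0],[1,0,0,0.002,0]]'
```

```text
time: 4.25
eef_pos: [0.5364, 0.0955, 0.0628]
tcp_rot: [1.0, 0.026, -0.002, -0.0]
contact_force: [-0.8, -0.1, 0.1]
opening: -0.002
finger_force: 0.0
time: 4.67
eef_pos: [0.5386, 0.0967, 0.0581]
tcp_rot: [1.0, 0.027, 0.001, 0.0]
contact_force: [1.4, -0.1, 2.0]
opening: -0.0
finger_force: 0.2
time: 4.92
eef_pos: [0.5387, 0.0968, 0.0577]
tcp_rot: [1.0, 0.028, -0.0, 0.0]
contact_force: [-4.2, -1.4, 10.9]
opening: -0.001
finger_force: 5.3
```

View pics/top2.png

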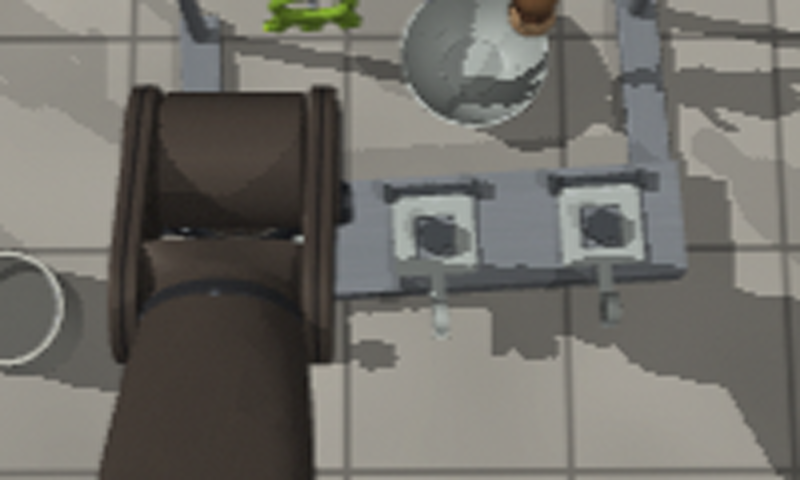

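Left is sound (10.9 N at 57.7 mm; the picture shows the arm over it, other caps shut). On to the middle.

```bash
python3 -m inch '[[1,0,0,-0.02,0],[1,0,0,-0.04,0],[1,0,0.03,-0.04,0],[1,0,0.06,-0.04,0],[1,0,0.09,-0.04,0]]'
python3 -m inch '[[1,0,0.03,0,0],[1,0,0.03,0,0],[1,0,0.03,0.02,0],[1,0,0.03,0.031,0],[1,0,0.03,0.031,0]]'
python3 -m inch '[[1,0,0,0.002,0],[1,0,0,0.004,0],[1,0,0,0.006,0],[1,0,0,0.007,0],[1,0,0,0.007,0]]'
python3 -m inch '[[1,0,0,0.001,0],[1,0,0,0.002,0],[1,0,0,0.002,0]]'
```

```text
time: 5.33
eef_pos: [0.5435, 0.0064, 0.0963]
tcp_rot: [1.0, 0.028, 0.001, 0.0]
contact_force: [0.4, -0.5, -0.3]
opening: 0.0
finger_force: 0.0
time: 5.75
eef_pos: [0.5421, -0.0221, 0.0612]
tcp_rot: [1.0, 0.027, -0.003, -0.001]
contact_force: [-1.1, 0.4, 0.4]
opening: -0.0
finger_force: 0.0
time: 6.17
eef_pos: [0.5451, -0.0229, 0.0578]
tcp_rot: [1.0, 0.028, 0.0, 0.0]
contact_force: [0.6, 0.6, -0.4]
opening: 0.004
finger_force: 0.0
time: 6.42
eef_pos: [0.5451, -0.0229, 0.0577]
tcp_rot: [1.0, 0.027, -0.0, -0.0]
contact_force: [-4.4, 1.5, 11.0]
opening: -0.001
finger_force: 5.5
```

Middle is sound as well; tap the right.

```bash
python3 -m inch '[[1,0,0,-0.02,0],[1,0,0,-0.04,0],[1,0,0.03,-0.04,0],[1,0,0.06,-0.04,0],[1,0,0.09,-0.04,0]]'
python3 -m inch '[[1,0,0.03,0,0],[1,0,0.03,0,0],[1,0,0.03,0.02,0],[1,0,0.03,0.031,0],[1,0,0.03,0.031,0]]'
python3 -m inch '[[1,0,0,0.002,0],[1,0,0,0.004,0],[1,0,0,0.006,0],[1,0,0,0.007,0],[1,0,0,0.007,0]]'
python3 -m inch '[[1,0,0,0.001,0],[1,0,0,0.002,0],[1,0,0,0.002,0]]'
```

```text
time: 6.83
eef_pos: [0.5501, -0.1137, 0.0963]
tcp_rot: [1.0, 0.028, 0.001, 0.0]
contact_force: [0.7, 0.2, -0.6]
opening: 0.004
finger_force: 0.0
time: 7.25
eef_pos: [0.5488, -0.1416, 0.0611]
tcp_rot: [1.0, 0.027, -0.003, -0.001]
contact_force: [-0.6, 0.1, -1.0]
opening: -0.001
finger_force: 0.0
time: 7.67
eef_pos: [0.5516, -0.1428, 0.0578]
tcp_rot: [1.0, 0.028, 0.0, 0.0]
contact_force: [-0.0, 0.7, -0.8]
opening: 0.002
finger_force: 0.1
time: 7.92
eef_pos: [0.5516, -0.1428, 0.0558]
tcp_rot: [1.0, 0.027, 0.0, -0.0]
contact_force: [0.1, 0.8, 3.5]
opening: -0.004
finger_force: 1.6
```

```bash
python3 -m inch '[[1,0,0,0.001,0],[1,0,0,0.002,0],[1,0,0,0.003,0],[1,0,0,0.004,0],[1,0,0,0.005,0]]'
python3 -m inch '[[1,0,0,0.001,0],[1,0,0,0.002,0],[1,0,0,0.002,0]]'
```

```text
time: 8.33
eef_pos: [0.5517, -0.1429, 0.051]
tcp_rot: [1.0, 0.027, 0.0, -0.0]
contact_force: [-2.5, 3.5, 10.9]
opening: 0.0
finger_force: 5.5
time: 8.58
eef_pos: [0.5517, -0.1429, 0.0509]
tcp_rot: [1.0, 0.027, -0.0, -0.0]
contact_force: [-5.5, 4.8, 16.8]
opening: -0.002
finger_force: 8.1
```

Right bolt sank 7 mm. Go above its tab with open fingers, then down.

```bash
python3 -m inch '[[1,0,0,-0.035,0],[1,0,0,-0.07,0],[0.4,0,0,-0.1,0],[0.4,-0.03,0,-0.1,0],[0.4,-0.06,0,-0.1,0]]' 25
python3 -m inch '[[0.4,0,0,0,0],[0.4,0,0,0.03,0],[0.4,0,0,0.05,0],[0.4,0,0,0.05,0]]'
python3 -c "
from h import *
p=ctrl.read_camera('scene');save(p,'sc2.png',(200,100,400,250),4)"
python3 -m inch '[[0.4,0,0,0.015,0],[0.4,0,0,0.03,0],[0.4,0,0,0.04,0],[0.4,0,0,0.047,0],[0.4,0,0,0.047,0]]'
```

```text
time: 9.0
eef_pos: [0.4926, -0.1475, 0.1507]
tcp_rot: [1.0, 0.028, 0.002, 0.002]
contact_force: [-0.7, -0.8, -0.3]
opening: 0.42
finger_force: 0.0
time: 9.33
eef_pos: [0.4877, -0.1448, 0.0933]
tcp_rot: [1.0, 0.027, -0.004, -0.002]
contact_force: [-0.9, 1.0, -0.4]
opening: 0.6
finger_force: 0.0
time: 9.8
eef_pos: [0.4907, -0.1459, 0.0503]
tcp_rot: [1.0, 0.027, -0.001, -0.0]
contact_force: [-0.4, 0.3, -0.1]
opening: 0.607
finger_force: 0.0
```

View pics/sc2.png

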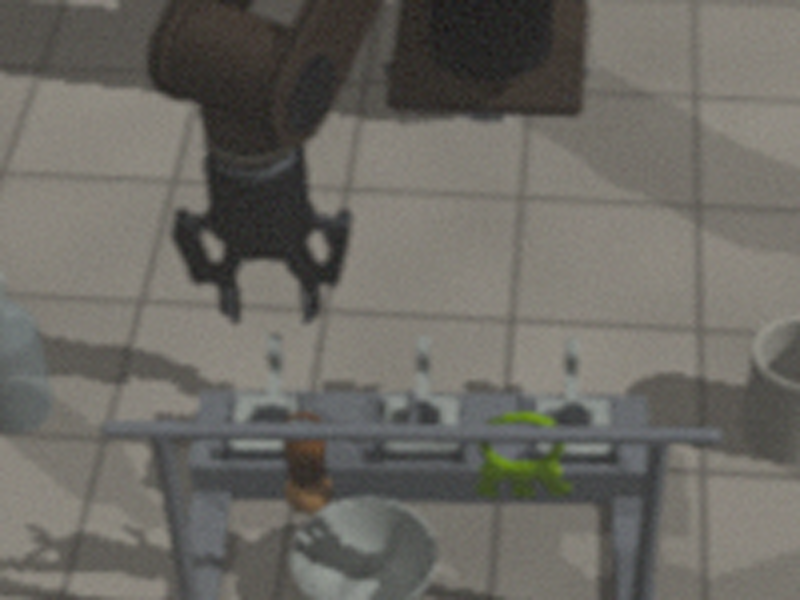

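The open fingers (tips at (235,315) and (312,315)) straddled the right tab at (275,342) centrally, all caps shut. No contact on descent; close now.

```bash
python3 -m inch '[[0.7,0,0,0,0],[1,0,0,0,0],[1,0,0,0,0],[1,0,0,0,0],[1,0,0,0,0]]' 25
python3 -m inch '[[1,0,0,0,0],[1,0,0,0,0],[1,0,0,0,0]]'
```

```text
time: 10.22
eef_pos: [0.4918, -0.1447, 0.0523]
tcp_rot: [1.0, 0.027, 0.001, -0.002]
contact_force: [0.5, 6.0, 3.0]
opening: 0.111
finger_force: 28.3
time: 10.47
eef_pos: [0.4918, -0.1447, 0.0523]
tcp_rot: [1.0, 0.027, 0.001, -0.001]
contact_force: [-0.3, 6.2, 3.4]
opening: 0.11
finger_force: 28.3
```

```bash
python3 -m inch '[[1,0.0024,-0.001,-0.0081,0],[1,0.0054,-0.001,-0.016,0],[1,0.0092,-0.001,-0.0235,0],[1,0.0135,-0.001,-0.0308,0],[1,0.0135,-0.001,-0.0308,0]]'
python3 -c "
from h import *
p=ctrl.read_camera('scene');save(p,'sc3.png',(200,100,400,250),4)"
```

```text
time: 10.88
eef_pos: [0.5055, -0.1439, 0.0838]
tcp_rot: [1.0, 0.027, 0.0, -0.001]
contact_force: [-0.4, 4.2, -2.5]
opening: 0.105
finger_force: 26.7
```

View pics/sc3.png

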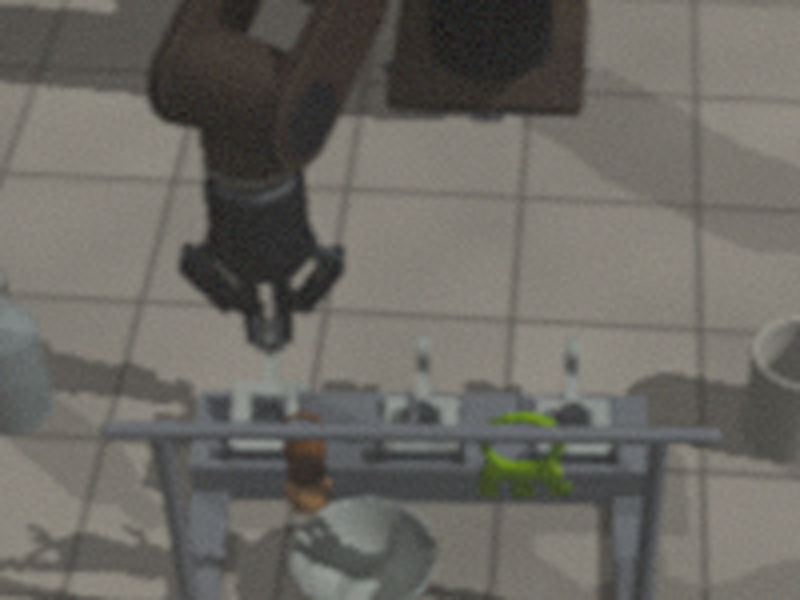

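The fingers hold the right tab at about (265,335), its cap partly raised, the others shut. Continue on the arc.

```bash
python3 -m inch '[[1,0.005,-0.001,-0.0068,0],[1,0.0106,-0.001,-0.0131,0],[1,0.0167,-0.001,-0.019,0],[1,0.0233,-0.001,-0.0242,0],[1,0.0303,-0.001,-0.0289,0]]'
python3 -m inch '[[1,0.0074,0,-0.0041,0],[1,0.0151,0,-0.0075,0],[1,0.0151,0,-0.0075,0],[1,0.0151,0,-0.0075,0]]'
python3 -m inch '[[1,0,0,0,0],[1,0,0,0,0],[1,0,0,0,0],[1,0,0,0,0],[1,0,0,0,0]]'
python3 -c "
from h import *
p=ctrl.read_camera('scene');save(p,'sc4.png',(200,100,400,250),4)"
```

```text
time: 11.35
eef_pos: [0.5353, -0.142, 0.1117]
tcp_rot: [1.0, 0.027, -0.001, 0.0]
contact_force: [-1.6, -0.6, -2.0]
opening: 0.112
finger_force: 25.8
time: 11.68
eef_pos: [0.5516, -0.1411, 0.1196]
tcp_rot: [1.0, 0.027, 0.002, 0.0]
contact_force: [0.1, -0.6, 0.8]
opening: 0.108
finger_force: 26.1
time: 12.1
eef_pos: [0.5509, -0.1412, 0.1193]
tcp_rot: [1.0, 0.027, 0.001, 0.0]
contact_force: [1.7, 1.5, 1.1]
opening: 0.111
finger_force: 26.2
```

View pics/sc4.png

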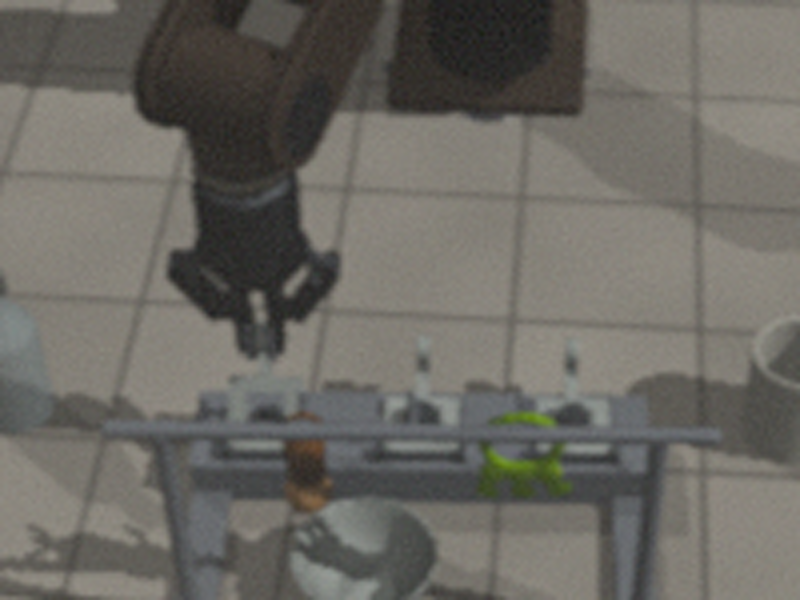

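```bash
python3 -c "
from h import *
p=ctrl.read_camera('scene')
k,s=np.cos(.055),np.sin(.055)
for th in (0,20,35,45,55):
    a=np.radians(th)
    for r,n in((61,2),(94,23)):
        x=(34-r*np.cos(a)+n*np.sin(a))/1e3; z=(43+r*np.sin(a)+n*np.cos(a))/1e3; y=-.12
        u=proj(p,[.545+k*x-s*y,-.0232+s*x+k*y,z]); print(th,r,[round((u[0]-200)*4),round((u[1]-100)*4)])
for d in ctrl.tip_of('tab_right',p)[:2]: print(d, (np.array(d['at'])-[200,100])*4)
"
```

```text
0 61 [271, 392]
0 94 [273, 344]
20 61 [269, 378]
20 94 [268, 329]
35 61 [267, 373]
35 94 [265, 327]
45 61 [265, 373]
45 94 [262, 330]
55 61 [263, 375]
55 94 [260, 337]
{'at': [258.3, 183.8], 'score': 0.68} [233.2 335.2]
```

The edge and the fingers match a cap angle of about 55°, with the tab still pinched (opening 9.4 mm, 26 N).

```bash
python3 -c "
from plant import ctrl
print(ctrl.sign_off())"
```

```text
the job is handed in; nothing more can be done
None
```

I tapped all three bolts left to right; the right-hand one is loose (it sank 7 mm), and I handed in with its cap held up by the tab at about 55°, the other two caps shut and the bowl, mug and bottle untouched; no verdict was returned.

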